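Nudge a bracket plate onto the drilling jig's locating pins

ROBOT

A 6-joint arm with a two-finger parallel gripper is mounted at the origin on the work surface. World frame = base frame: x ahead of the robot, y to its left, z up, the work surface at z = 0. Lengths are in m, angles in rad, forces in N, time in s.
With the tool pointing down it reaches from about 0.375 to 0.825 m from the base axis. Payload 5.5 kg.
Tool frame: the origin (TCP) lies between the finger pads; the fingertips stand 11 mm ahead of it and the grasp point (between the pads) lies 8 mm behind it; z points along the fingers, y is the line along which they close (so a half turn about z gives the same grasp; the last joint's range is limited). The gripper opens to 85 mm and grips with 20 to 120 N. Pads are 22 mm wide; open, the fingers measure 114 mm over their backs; the gripper's body (76 mm by 85 mm) begins 54 mm behind the grasp point. The pads swing forward as they close: fully open they stand 13 mm farther back than shut.
Start: joints at [1.116, 0.314, -0.047, 1.21, 0, 1.571], TCP at [0.264, 0.539, 0.242] pointing down, gripper open.
Joint ranges: [-2.67, 2.67], [-0.69, 1.73], [-1.03, 1.25], [-2.08, 2.16], [-1.42, 1.45], [-3.14, 3.14]. Speed limits (rad/s): [2.39, 2.39, 3.01, 3.14, 3.14, 3.14].

INTERFACE

Orientations are given as a unit quaternion [w, x, y, z].
In Python, from station import r gives the robot as it stands.
- The arm moves only by the tool servo_tool, never from a script. Its argument "steps" is one flat list of numbers, 5 for each row, row after row: the shift along the tool's x, y, z in mm, then the turn about the tool's z in rad, then the opening, from 0 (shut) to 1 (fully open). In form: [tx, ty, tz, twist, fingers, tx, ty, tz, twist, fingers, ...]. A call has 1 to 10 rows; each row is the pose to reach, as a shift and turn from the pose commanded when the call began, along the tool's axes at that moment; what a row does not reach only later rows make up. A row lasts 1/10 s, in which the tool goes at most 50 mm and 8.59 degrees, less where a joint would pass 70% of its speed; a pose out of reach is approached as far as the arm can. A call with a gripper value outside its range is refused whole. The fingers move at their own pace and stop on an object; "grip_force" is the grip in N (left out, the last holds). Time passes only in rows, so rows that repeat a pose let the fingers close. It gives the time, the measured TCP pose, the force, the opening and the grip force at its end, in the units of the state.
- r.observe(): the state, without advancing time (a new reading comes with each control period).
- r.camera(name): name is "scene" or "top" or "wrist"; returns a dict with "img" (480x640x3 uint8, blue, green, red), "fx", "fy", "cx", "cy" (pixels), "origin" and "attitude" of the camera in the world. Camera axes: x right, y down, z forward; pixel columns grow to the right and rows downward; lengths in m; the calibration is good to about 2 mm. A picture is of the moment at which its call begins. There is no depth.
- r.sign_off(): hands the job in; it is judged then, once.
The state is a dict: "clock": time; "joint_pos": joint angles; "joint_vel": joint speeds; "tau": joint torques, N m; "position": TCP position; "tcp_rot": TCP orientation; "ft_force": force on the tool from outside, world axes, zero at the start; "ft_torque": the same for the moment, N m; "opening": finger opening in m; "gripper_force": force on a finger pad.
Only numpy, scipy, OpenCV 4.12 (cv2) and the standard library are available. Lean on these libraries where they do the work, as an engineer would, in place of code of your own. Each camera call takes 0.05 s, during which the arm holds its last target. There are 200 camera calls.

TASK

The steel bracket plate on the drilling jig is riding askew on top of the jig's two brass locating pins. Without picking it up, gently nudge the plate by its edges with the fingertips until its two locating holes drop over the pins and it lies flat on the jig's bed, ready for clamping, then take the hand away. Leave the tools and fittings around it where they are.

Things in the scene. Friction and masses are not known exactly. Their poses are not given: they have to be found in the camera images.
- jig: Drilling jig bolted to the bench, never moves. Origin on the bench surface, right below the midpoint of its two locating pins; x points away from the robot (yaw varies up to 0.3 rad), y left, z up. Its blue foot is 10 mm thick, reaching from x = -95 to +125 mm and from y = -95 to +95 mm. Two bolt heads at x = -80, y = +80 and -80 mm stand 14 mm above the bench.
- bed (a point): Centre of the jig's bed, level with its flat top, jig axes: a dark steel block on the foot, 104 mm (x) by 110 mm (y), its top 40 mm above the bench, so 30 mm above the foot. Midway between the pins.
- pin_left (a point): Foot of the left brass locating pin (jig x = 0, y = +40 mm), on its axis, level with the bed's top. The pin is 10 mm in diameter and straight for 2.5 mm, then tapers to 4 mm diameter at its tip, 7.5 mm above the bed.
- pin_right (a point): Foot of the right locating pin, alike, at jig x = 0, y = -40 mm.
- clamp (a point): Foot of the toggle clamp on the far end of the jig (jig x = +99, y = 0 mm), standing open and fixed. With its riser it takes up jig x = +75 to +200 mm, y within 25 mm, up to 140 mm above the bench. Not to be used.
- plate: Loose, lightly oiled steel bracket plate, 120 mm (its x) by 150 mm (its y), 5 mm thick, about 0.6 kg. Origin at the centre of its underside, z up through its upper face. On its y axis: two 13 mm locating holes at y = +40 and -40 mm, and in the centre a 23 mm opening that fits no pin. Seated, it lies level on the bed, centred on the pins, and the pins stand 2.5 mm proud of its top.
- near_edge (a point): Middle of the plate's edge on the robot's side, at its underside (plate x = -60 mm). At the start this side is low (34 to 38 mm above the bench) and the far side high, as the plate, tilted about 8 degrees, rides on both pins and on the bed's near edge. This edge and both ends overhang the bed all the time, so fingertips can reach down past them, above the foot.
- hole_left (a point): Centre of the left locating hole (plate y = +40 mm) at the plate's underside. At the start the plate's centre lies 14 to 28 mm nearer the robot than the pins, up to 14 mm left or right of them, and turned up to 0.15 rad. Pushed, the plate slides on the pins until the holes come over them and it drops.
- hole_right (a point): Centre of the right locating hole (plate y = -40 mm) at the plate's underside.
- tape_roll: roll of yellow thread-seal tape, ring 54 mm across, 15 mm high, lying flat on the jig's blue foot at its far left corner; not part of the job. Origin at its underside
- tube_fitting: brass tube fitting standing upright on the jig's blue foot at its far right corner, 26 mm across, 34 mm high; not part of the job. Origin at its underside
- spanner: steel spanner, 190 mm long, lying on the bench; not part of the job. Origin at its underside
- screwdriver: screwdriver, 200 mm long, lying on the bench; not part of the job. Origin at its underside
- tape_spare: second roll of yellow tape, ring 54 mm across, 15 mm high, lying flat on the bench; not part of the job. Origin at its underside
- gauge: pressure gauge lying face up on the bench, steel, 82 mm across, 35 mm high, white dial, brass stem to its side; not part of the job. Origin at its underside
- u_bolt: steel U-bolt lying flat on the bench, about 120 mm by 78 mm; not part of the job. Origin at its underside
- tube_bender: hand tube bender with two black-gripped handles, lying on the bench, about 430 mm long, 30 mm high; not part of the job. Origin at its underside
Things that resemble listed ones, but are neither listed nor needed, are in the scene too. Several things have the shape of the plate; the one meant has the colours described above.

How it is judged:
At the end, for the whole second after the job is handed in: Both locating holes sit over their own pins (centres within 4 mm), the plate's underside is within 1.5 mm of the bed at both holes, the plate is level within 0.03 rad and at rest (horizontal distance between hole_left and pin_left below 0.004 m and horizontal distance between hole_right and pin_right below 0.004 m and z of each of hole_left, hole_right in the frame of jig below 0.0415 m and angle between plate's own z axis and vertical below 0.03 rad and linear speed of plate below 0.01 m/s); the robot touches nothing.
It fails at once if the plate is picked up: its centre or a locating hole more than 15 mm above the bed (z of any of plate, hole_left, hole_right in the frame of jig above 0.055 m).
It fails at once if the plate is pushed off the jig or upended (horizontal distance between plate and jig above 0.07 m or angle between plate's own z axis and vertical above 0.45 rad).
It fails at once if the plate is forced: the hand pushes it with more than 45 N (contact force between any of the fingers, the arm and plate above 45 N).
It fails at once if a tool or fitting beside the job is moved more than 20 mm (distance of any of tape_roll, tube_fitting, spanner, screwdriver, tape_spare, gauge, u_bolt, tube_bender from where it was at the start of the episode above 0.02 m).
It also fails if it takes over 45 s, if anything falls off the work surface, if the arm or the gripper's body presses on something with over 40 N, if the wrist force passes 120 N, or if a joint passes its speed limit or range.

## Working session

There is one attempt and no reset: what is moved stays moved. The work goes in short steps, Python scripts to look and compute and a tool call to move; the robot and the scene stay as the last step left them, time stands still between calls to the robot, and variables do not carry over. Pictures are saved under pics/ and viewed, at most 10 in all, crops included, and the job is handed in when it is done.

Besides the shell and the picture viewer there is one more tool, called by a JSON object that holds its "name" and its "arguments", one argument or row to a line. servo_tool: Moves the arm, as the interface text tells. Its arguments: {"type":"object","properties":{"steps":{"type":"array","items":{"type":"number"}},"grip_force":{"type":"number"}},"required":["steps"]}

```bash
mkdir -p pics; ls; python3 - <<'E'
from station import r
import cv2
for n in("top","scene"):
    c=r.camera(n);cv2.imwrite(f"pics/{n}0.png",c["img"]);print(n,c["fx"],c["fy"],c["cx"],c["cy"],c["origin"],c["attitude"])
print(r.observe())
E
```

```text
pics
top 443.35044329144534 443.35044329144534 321.31193099080156 235.60637079211725 [ 0.26891549 -0.02044482  1.2926041 ] [-0.06354702  0.70727215 -0.70026239  0.07321523]
scene 600.222610112592 600.222610112592 314.0137317273804 238.0046552530682 [ 1.68001461 -0.03818835  0.85383047] [-0.32852515  0.63895726  0.61282098 -0.32902173]
{'clock': 0.1, 'joint_pos': array([ 1.11601727e+00,  3.14131326e-01, -4.79845798e-02,  1.21019926e+00,
       -1.02865269e-05,  1.57077548e+00]), 'joint_vel': array([ 7.22484708e-04, -2.63707817e-03,  2.41896071e-03,  9.23035069e-06,
        9.95299062e-04, -1.77741246e-04]), 'tau': array([ 3.48657049e-04, -5.40766454e+01,  3.40542018e+01,  1.12147280e-02,
       -4.00070905e-05, -2.93973358e-06]), 'position': array([0.26333916, 0.53855919, 0.24153274]), 'tcp_rot': array([-1.66196506e-04,  2.25424795e-01,  9.74260276e-01, -7.41027968e-04]), 'ft_force': array([-0.49371678,  0.39144701, -0.08699674]), 'ft_torque': array([ 0.01615616,  0.01070985, -0.02036563]), 'gripper_force': 0.0, 'opening': 0.08554148786494438}
```

View pics/top0.png

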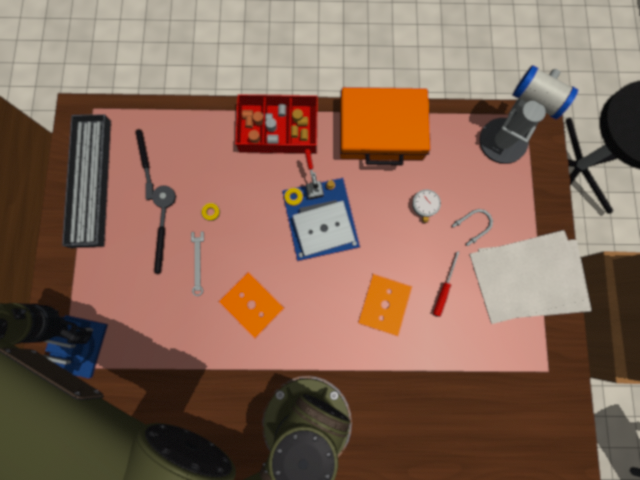

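View pics/scene0.png

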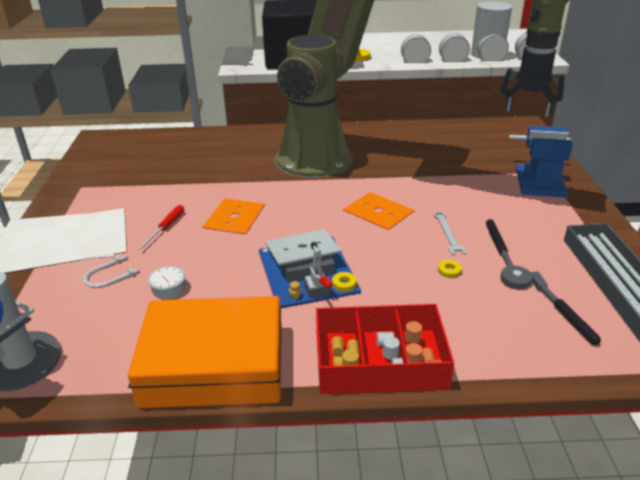

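The top view shows the grey plate on the blue jig at about (323,228). Its holes are at (310,231) and (337,225), with the central opening at (323,228). There are three plate-shaped candidates: the grey one at (323,228) and two orange ones at (251,305) and (385,304). The grey steel plate on the blue jig fits the description. I'll confirm it in one crop while measuring.

```bash
cat > h.py <<'E'
import numpy as np,cv2
from scipy.spatial.transform import Rotation as R
from station import r
def rot(q): return R.from_quat([q[1],q[2],q[3],q[0]]).as_matrix()
def ray(c,uv,z):
    uv=np.atleast_2d(np.asarray(uv,float)); z=np.broadcast_to(z,len(uv))
    d=np.c_[(uv[:,0]-c["cx"])/c["fx"],(uv[:,1]-c["cy"])/c["fy"],np.ones(len(uv))]@rot(c["attitude"]).T
    o=np.array(c["origin"]); return o+d*((z-o[2])/d[:,2])[:,None]
def proj(c,p):
    q=(np.atleast_2d(p)-c["origin"])@rot(c["attitude"]); return np.c_[q[:,0]/q[:,2]*c["fx"]+c["cx"],q[:,1]/q[:,2]*c["fy"]+c["cy"]]
def biggest(m):
    return max(cv2.findContours(m.astype(np.uint8),cv2.RETR_EXTERNAL,cv2.CHAIN_APPROX_NONE)[0],key=cv2.contourArea)
E
python3 - <<'E'
from h import *
c=r.camera("top");im=c["img"]
x0,y0=270,160
s=im[y0:280,x0:380]
hsv=cv2.cvtColor(s,cv2.COLOR_BGR2HSV)
blue=((hsv[...,0]>100)&(hsv[...,0]<130)&(hsv[...,1]>120)&(hsv[...,2]>50))
grey=(hsv[...,1]<60)&(hsv[...,2]>140)
cb=biggest(blue)[:,0]+[x0,y0]; cg=biggest(grey)[:,0]+[x0,y0]
for n,k,z in(("foot",cb,.01),("plate",cg,.05)):
    w=ray(c,k,z)[:,:2].astype(np.float32)
    a=cv2.minAreaRect(cv2.convexHull(w)); print(n,a,cv2.boxPoints(a).round(4).tolist())
b=cv2.resize(s,None,fx=5,fy=5,interpolation=cv2.INTER_CUBIC)
cv2.imwrite("pics/crop.png",b)
# holes: dark blobs inside plate hull
m=np.zeros(s.shape[:2],np.uint8);cv2.fillConvexPoly(m,cv2.convexHull(cg-[x0,y0]),1);m=cv2.erode(m,np.ones((7,7)))
d=((cv2.cvtColor(s,cv2.COLOR_BGR2GRAY)<140)&(m>0)).astype(np.uint8)
for i,(st,ct) in enumerate(zip(*cv2.connectedComponentsWithStats(d)[2:])):
    if i: print(st,ct+[x0,y0],ray(c,ct+[x0,y0],.05)[0])
E
```

```text
foot ((0.5731827616691589, -0.0328063890337944), (0.21323807537555695, 0.18259355425834656), 13.125691413879395) [[0.44859999418258667, 0.03189999982714653], [0.4900999963283539, -0.14589999616146088], [0.697700023651123, -0.09749999642372131], [0.6563000082969666, 0.08030000329017639]]
plate ((0.5320184826850891, -0.044937461614608765), (0.13327480852603912, 0.15060390532016754), 17.271028518676758) [[0.44600000977516174, 0.007199999876320362], [0.49070000648498535, -0.13660000264644623], [0.6179999709129333, -0.09709999710321426], [0.5733000040054321, 0.046799998730421066]]
[65 62  5  4 16] [337.  223.5] [ 0.54874326 -0.0812409   0.05      ]
[50 64  8  8 52] [323.5 227.5] [ 0.53653594 -0.04253545  0.05      ]
[38 70  5  4 16] [310.  231.5] [ 0.52438294 -0.00400222  0.05      ]
[75 83  1  1  1] [345. 243.] [ 0.49208383 -0.1041476   0.05      ]
[79 82  1  1  1] [349. 242.] [ 0.49510721 -0.11556635  0.05      ]
```

View pics/crop.png

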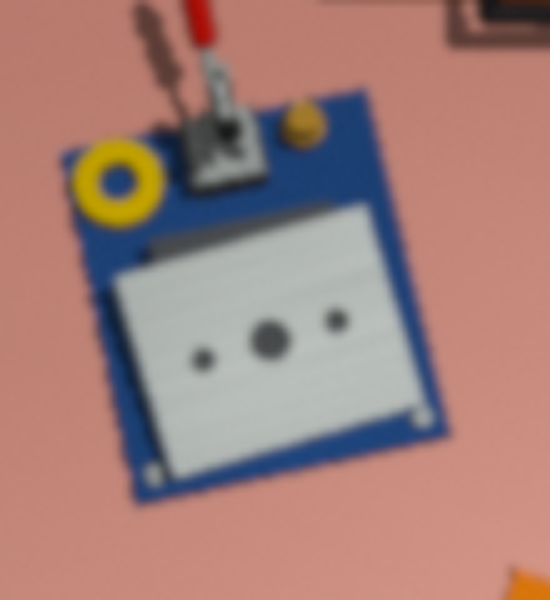

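The crop confirms it: the grey steel plate lies on the jig with its three holes at (203,360), (270,341) and (337,320) in crop pixels. In the jig frame, the plate centre is about -23 mm in x and -1 mm in y from the pins, and it is turned about +0.08 rad. I'll move to a pose above the near edge with tool y along jig y.

{"name": "servo_tool", "arguments": {
  "steps": [-440, -449, 0, -0.68, 1, -440, -449, 0, -0.68, 1, -440, -449, 0, -0.68, 1, -440, -449, 0, -0.68, 1, -440, -449, 0, -0.68, 1, -440, -449, 0, -0.68, 1, -440, -449, 0, -0.68, 1, -440, -449, 0, -0.68, 1, -440, -449, 0, -0.68, 1, -440, -449, 0, -0.68, 1]
}}

```text
clock: 1.15
position: [0.4196, 0.0675, 0.2424]
tcp_rot: [0.0, -0.112, 0.994, 0.0]
ft_force: [1.2, 0.9, -0.0]
opening: 0.0854
gripper_force: 0.0
```

{"name": "servo_tool", "arguments": {
  "steps": [-12, -130, 0, 0, 1, -12, -130, 0, 0, 1, -12, -130, 0, 0, 1, -12, -130, 0, 0, 1, -12, -130, 0, 0, 1]
}}

```text
clock: 1.65
position: [0.4598, -0.0548, 0.2419]
tcp_rot: [-0.0, -0.111, 0.994, 0.0]
ft_force: [0.5, 1.0, 0.4]
opening: 0.0854
gripper_force: 0.0
```

```bash
python3 - <<'E'
from h import *
c=r.camera("wrist");cv2.imwrite("pics/w1.png",c["img"]);print(c["origin"],c["attitude"],c["fx"])
o=r.observe();print(o["position"],o["clock"],o["joint_pos"])
E
```

```text
[ 0.38933674 -0.07127775  0.3741381 ] [0.0903299  0.61744563 0.77318774 0.11305808] 337.5170980384731
[ 0.45970546 -0.0540929   0.24203877] 1.7 [-1.17476180e-01  5.69130937e-02 -3.60576917e-01  1.15430177e+00
  5.00899283e-04 -3.42394027e-01]
```

View pics/w1.png

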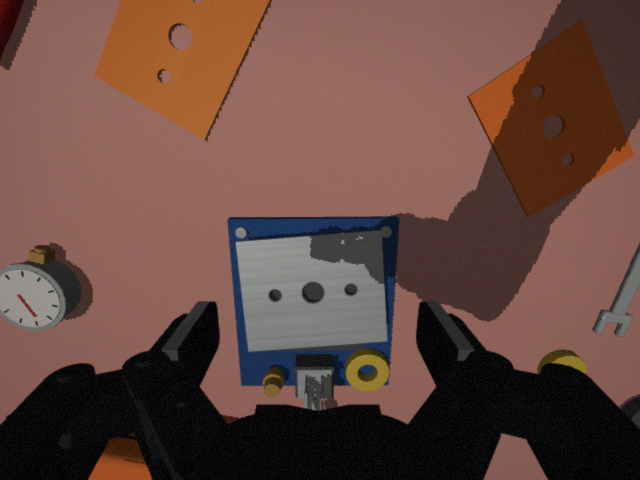

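The wrist view shows the plate at (312,292) with holes at (275,295) and (350,289), and its near edge along rows 230–240. The blue foot spans (228,217) to (398,385). I'll measure both from here.

```bash
cat >> h.py <<'E'
def line(c,im_mask_edge_pts,z):
    w=ray(c,im_mask_edge_pts,z)[:,:2].astype(np.float32); return cv2.fitLine(w,cv2.DIST_HUBER,0,.01,.01).ravel()
def measure(c,zh=.049,box=(215,400,205,395)):
    im=c["img"];hsv=cv2.cvtColor(im,cv2.COLOR_BGR2HSV);a,b,y0,y1=box
    k=np.zeros(im.shape[:2],bool);k[y0:y1,a:b]=1
    blue=(hsv[...,0]>100)&(hsv[...,0]<130)&(hsv[...,1]>120)&k
    w=ray(c,biggest(blue)[:,0],.01)[:,:2].astype(np.float32);rc=cv2.minAreaRect(cv2.convexHull(w))
    g=cv2.cvtColor(im,cv2.COLOR_BGR2GRAY)
    pl=((hsv[...,1]<40)&(g>90)&k).astype(np.uint8); pl=cv2.morphologyEx(pl,cv2.MORPH_OPEN,np.ones((5,5)))
    out=[]
    cs,h=cv2.findContours(pl,cv2.RETR_CCOMP,cv2.CHAIN_APPROX_NONE)
    for q,hh in zip(cs,h[0]):
        A=cv2.contourArea(q)
        if hh[3]>=0 and 25<A<1500:
            m=cv2.moments(q); uv=[m["m10"]/m["m00"],m["m01"]/m["m00"]]; out.append((A,uv,ray(c,uv,zh)[0]))
    return rc,out
E
python3 - <<'E'
from h import *
c=r.camera("wrist");rc,out=measure(c);print(rc,cv2.boxPoints(rc).tolist())
for o in out: print(o)
E
```

```text
((0.5739447474479675, -0.033703163266181946), (0.21888254582881927, 0.18837037682533264), 13.141919136047363) [[0.44595545530319214, 0.033132314682006836], [0.4887840151786804, -0.1503046154975891], [0.7019340395927429, -0.10053864121437073], [0.6591054797172546, 0.08289828896522522]]
(144.0, [273.787037037037, 295.0451388888889], array([ 0.5495502 , -0.08123566,  0.049     ]))
(141.5, [349.76442873969376, 289.2873969375736], array([ 0.52531994, -0.00482924,  0.049     ]))
(411.5, [311.67760226812476, 292.1449979748886], array([ 0.53740184, -0.04303611,  0.049     ]))
```

{"name": "servo_tool", "arguments": {
  "steps": [6, -6, 45, 0, 1, 6, -6, 90, 0, 1, 6, -6, 135, 0, 1, 6, -6, 175, 0, 1, 6, -6, 200, 0, 1, 6, -6, 213, 0, 1, 6, -6, 213, 0, 1, 6, -6, 213, 0, 1]
}}

```text
clock: 2.55
position: [0.4557, -0.0607, 0.0297]
tcp_rot: [-0.0, -0.113, 0.994, 0.0]
ft_force: [0.1, -0.6, -0.0]
opening: 0.0851
gripper_force: 0.0
```

```bash
python3 - <<'E'
from h import *
c=r.camera("wrist");cv2.imwrite("pics/w2.png",c["img"]);o=r.observe();print(o["position"],o["ft_force"])
E
```

```text
[ 0.45635467 -0.0610003   0.03022647] [ 0.01519896 -0.13697846 -0.29676888]
```

View pics/w2.png

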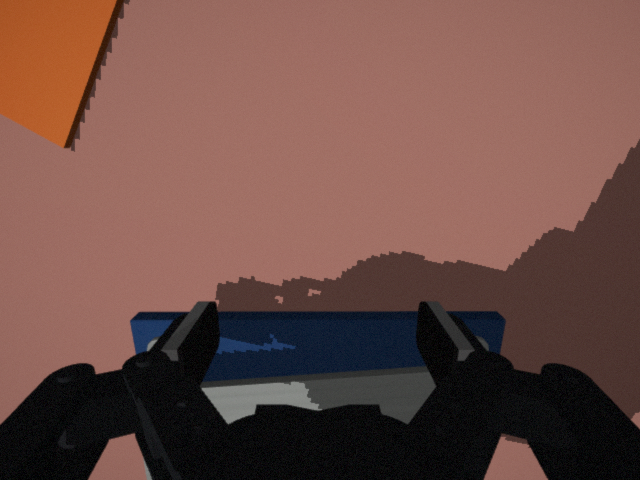

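The near edge of the plate spans (200,385) to (435,370) in front of the two fingertips, and both are clear of it. I'll push gently.

{"name": "servo_tool", "arguments": {
  "steps": [-4, 0, 0, 0, 1, -7, 0, 0, 0, 1, -9, 0, 0, 0, 1, -10, 0, 0, 0, 1, -11, 0, 0, 0, 1, -12, 0, 0, 0, 1, -13, 0, 0, 0, 1, -14, 0, 0, 0, 1, -15, 0, 0, 0, 1, -16, 0, 0, 0, 1]
}}

```text
clock: 3.6
position: [0.4712, -0.0581, 0.0292]
tcp_rot: [-0.0, -0.112, 0.994, 0.0]
ft_force: [-3.4, -0.8, 2.3]
opening: 0.0856
gripper_force: 2.0
```

```bash
python3 - <<'E'
from h import *
c=r.camera("scene");s=c["img"][200:320,240:390];cv2.imwrite("pics/s1.png",cv2.resize(s,None,fx=5,fy=5,interpolation=cv2.INTER_CUBIC));o=r.observe();print(o["position"],o["ft_force"])
E
```

```text
[ 0.47134601 -0.05809267  0.02928067] [-3.7241238  -0.29309726  0.83071717]
```

View pics/s1.png

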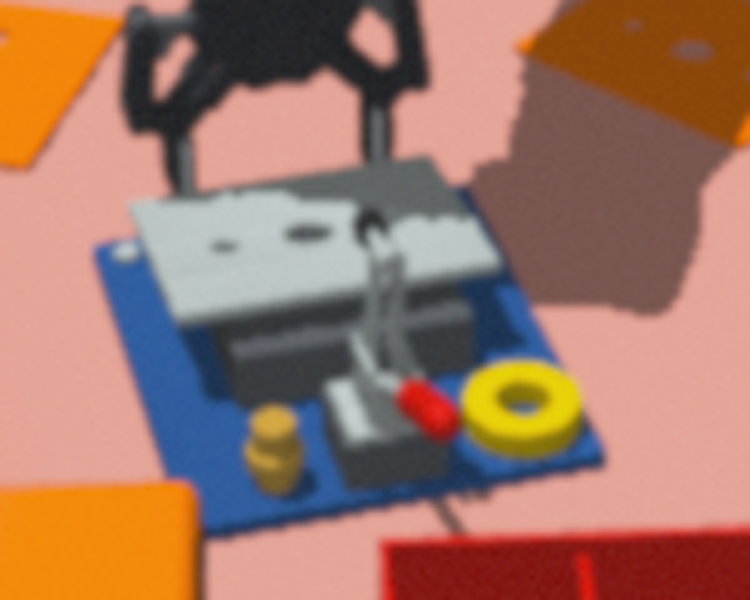

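The scene crop shows both fingertips, at (180,170) and (375,135), against the near edge. The plate is still tilted, with holes at (225,246) and (308,232). I'll push 9 mm more, then lift to look.

{"name": "servo_tool", "arguments": {
  "steps": [-1, 0, 0, 0, 1, -2, 0, 0, 0, 1, -3, 0, 0, 0, 1, -4, 0, 0, 0, 1, -5, 0, 0, 0, 1, -6, 0, 0, 0, 1, -7, 0, 0, 0, 1, -8, 0, 0, 0, 1, -9, 0, 0, 0, 1, -9, 0, 0, 0, 1]
}}

```text
clock: 4.65
position: [0.4804, -0.056, 0.0294]
tcp_rot: [0.0, -0.112, 0.994, 0.0]
ft_force: [-3.3, -0.9, 2.3]
opening: 0.0854
gripper_force: 1.8
```

{"name": "servo_tool", "arguments": {
  "steps": [6, 0, 0, 0, 1, 20, 0, -10, 0, 1, 20, 0, -60, 0, 1, 20, 0, -110, 0, 1, 20, 0, -160, 0, 1, 20, 0, -210, 0, 1, 20, 0, -210, 0, 1]
}}

```text
clock: 5.35
position: [0.4654, -0.061, 0.2468]
tcp_rot: [0.007, -0.112, 0.994, -0.001]
ft_force: [0.4, 0.2, 0.3]
opening: 0.0854
gripper_force: 0.0
```

```bash
cat > m.py <<'E'
from h import *
import sys
zh=float(sys.argv[1])
c=r.camera("wrist");rc,out=measure(c,zh)
J=np.array([.5593,-.0371]);th=.2294;Rj=np.array([[np.cos(th),-np.sin(th)],[np.sin(th),np.cos(th)]])
print("foot",rc)
out.sort(key=lambda o:o[2][1])
for A,uv,p in out: print(A,np.round(uv,1),"jig mm",((p[:2]-J)@Rj*1000).round(1))
if len(out)>1:
    a,b=out[0][2],out[-1][2];v=b-a;print("yaw rel",np.arctan2(-v[0],v[1])-th,"dist",np.hypot(*v[:2]),"mid",(((a+b)[:2]/2-J)@Rj*1000).round(1))
o=r.observe();print("tcp jig",((o["position"][:2]-J)@Rj*1000).round(1),o["position"][2],o["clock"])
E
python3 m.py .049
```

```text
foot ((0.5738270878791809, -0.034103408455848694), (0.21863268315792084, 0.1878008395433426), 13.123835563659668)
137.0 [279.9 295. ] jig mm [ -9.8 -44.1]
398.5 [317.4 295. ] jig mm [-9.7 -3.8]
139.5 [354.8 295.2] jig mm [-9.4 36.3]
yaw rel -0.005909850547400591 dist 0.08040783642907064 mid [-9.6 -3.9]
tcp jig [-98.2  -1.4] 0.24352725814501436 5.4
```

The plate is now aligned in yaw, with its centre at x about -9 mm and y about -4 mm. Next I'll shift it +4 mm in y by its right end, using shut fingers.

{"name": "servo_tool", "arguments": {
  "steps": [-30, -40, 0, 0, 0, -60, -75, 0, 0, 0, -88, -105, 20, 0, 0, -88, -105, 60, 0, 0, -88, -105, 100, 0, 0, -88, -105, 140, 0, 0, -88, -105, 175, 0, 0, -88, -105, 195, 0, 0, -88, -105, 195, 0, 0, -88, -105, 195, 0, 0]
}}

```text
clock: 6.4
position: [0.5694, -0.1431, 0.0438]
tcp_rot: [-0.0, -0.112, 0.994, 0.0]
ft_force: [0.4, 0.1, 0.4]
opening: 0.0002
gripper_force: 0.0
```

```bash
python3 m.py .049; python3 - <<'E'
from h import *
c=r.camera("wrist");cv2.imwrite("pics/w3.png",c["img"]);o=r.observe();print(o["position"],o["ft_force"],o["opening"])
E
```

```text
foot ((0.5623292922973633, -0.12202301621437073), (0.08162112534046173, 0.023538250476121902), 14.457036018371582)
tcp jig [ -13.3 -106. ] 0.04494279067525796 6.45
[ 0.57094416 -0.14351638  0.04559837] [0.22947993 0.02571844 0.25178172] -0.00014021553699960267
```

View pics/w3.png

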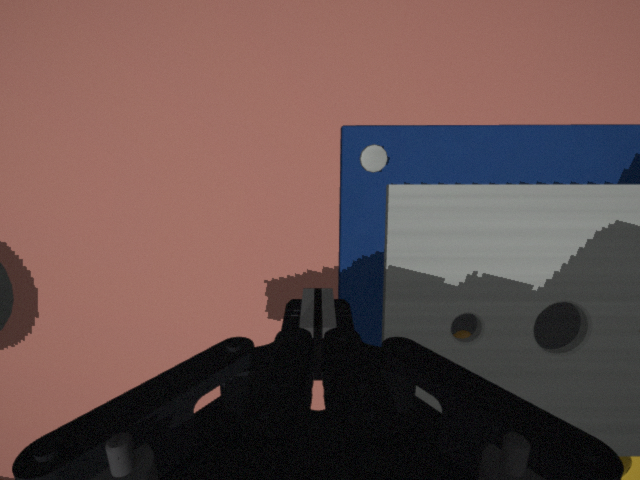

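The view shows the shut fingertips at (318,300), clear of the plate's right edge at column 386. The brass pin is visible through the right hole at (462,334). I'll now push in +y.

{"name": "servo_tool", "arguments": {
  "steps": [0, 4, 0, 0, 0, 0, 8, 0, 0, 0, 0, 10, 0, 0, 0, 0, 11, 0, 0, 0, 0, 12, 0, 0, 0, 0, 13, 0, 0, 0, 0, 14, 0, 0, 0, 0, 14, 0, 0, 0]
}}

```text
clock: 7.3
position: [0.5666, -0.1296, 0.0443]
tcp_rot: [-0.0, -0.112, 0.994, -0.0]
ft_force: [0.5, -0.5, -0.4]
opening: 0.0002
gripper_force: 0.0
```

```bash
cat > m2.py <<'E'
from h import *
c=r.camera("wrist");im=c["img"]
J=np.array([.5593,-.0371]);th=.2294;Rj=np.array([[np.cos(th),-np.sin(th)],[np.sin(th),np.cos(th)]])
hsv=cv2.cvtColor(im,cv2.COLOR_BGR2HSV)
g=(hsv[...,1]<45)&(hsv[...,2]>55); g[:, :340]=0; g[195:215]&=True
# plate right edge: first grey column for rows 200-240, two heights along slope ignored
xs=[(np.argmax(g[y]),y) for y in range(195,255,5)]
p=ray(c,xs,.047)[:,:2];print("right edge jig",((p-J)@Rj*1000).round(1)[::3].tolist())
o=r.observe();print("tcp jig",((o["position"][:2]-J)@Rj*1000).round(1),o["ft_force"].round(1),o["clock"])
E
python3 m2.py
```

```text
right edge jig [[-67.0, -78.7], [-61.1, -78.6], [-55.1, -78.8], [-49.0, -78.7]]
tcp jig [-13.9 -91.8] [-0.3 -0.2 -0. ] 7.35
```

{"name": "servo_tool", "arguments": {
  "steps": [0, 1, 0, 0, 0, 0, 2, 0, 0, 0, 0, 3, 0, 0, 0, 0, 4, 0, 0, 0, 0, 4, 0, 0, 0]
}}

```text
clock: 7.85
position: [0.5658, -0.1256, 0.0443]
tcp_rot: [0.0, -0.112, 0.994, 0.0]
ft_force: [0.6, -1.4, -0.7]
opening: 0.0001
gripper_force: 0.7
```

```bash
python3 m2.py
```

```text
right edge jig [[-67.0, -75.4], [-61.1, -75.2], [-55.1, -75.1], [-49.0, -74.9]]
tcp jig [-13.9 -87.6] [ 0.6 -1.1  0.4] 7.9
```

{"name": "servo_tool", "arguments": {
  "steps": [0, -12, 0, 0, 0, 0, -12, -50, 0, 0, 0, -12, -100, 0, 0, 20, 10, -150, 0, 1, 55, 45, -190, 0, 1, 92, 80, -198, 0, 1, 92, 87, -198, 0, 1, 92, 87, -198, 0, 1, 92, 87, -198, 0, 1, 92, 87, -198, 0, 1]
}}

```text
clock: 8.9
position: [0.4574, -0.062, 0.2421]
tcp_rot: [0.0, -0.112, 0.994, -0.0]
ft_force: [-0.6, -0.6, -0.3]
opening: 0.0852
gripper_force: 0.0
```

```bash
python3 m.py .049
```

```text
foot ((0.573395311832428, -0.03404098004102707), (0.21829378604888916, 0.18830178678035736), 13.279446601867676)
142.0 [282.  306.2] jig mm [-10.3 -39.9]
406.0 [319.6 305.7] jig mm [-10.7   0.1]
139.0 [357.5 305.2] jig mm [-11.2  40.4]
yaw rel 0.011322250167143 dist 0.08037222096908525 mid [-10.7   0.2]
tcp jig [-105.    -1.1] 0.24178926646631205 8.95
```

y is now right and yaw is 0.01 rad. I'll go down and push the near edge again.

{"name": "servo_tool", "arguments": {
  "steps": [2, 1, 45, 0, 1, 2, 1, 90, 0, 1, 2, 1, 135, 0, 1, 2, 1, 175, 0, 1, 2, 1, 203, 0, 1, 2, 1, 212, 0, 1, -8, 1, 212, 0, 1, -16, 1, 212, 0, 1, -20, 1, 212, 0, 1, -20, 1, 212, 0, 1]
}}

```text
clock: 9.95
position: [0.4782, -0.056, 0.0317]
tcp_rot: [0.001, -0.113, 0.994, -0.0]
ft_force: [-0.4, 0.6, -0.1]
opening: 0.0852
gripper_force: 0.0
```

{"name": "servo_tool", "arguments": {
  "steps": [-1, 0, 0, 0, 1, -2, 0, 0, 0, 1, -3, 0, 0, 0, 1, -4, 0, 0, 0, 1, -5, 0, 0, 0, 1, -6, 0, 0, 0, 1, -7, 0, 0, 0, 1, -8, 0, 0, 0, 1, -9, 0, 0, 0, 1, -9, 0, 0, 0, 1]
}}

```text
clock: 10.95
position: [0.4854, -0.0539, 0.0304]
tcp_rot: [0.0, -0.112, 0.994, 0.0]
ft_force: [-2.9, -0.0, 1.3]
opening: 0.0857
gripper_force: 1.2
```

```bash
python3 - <<'E'
from h import *
c=r.camera("scene");s=c["img"][200:320,240:390];cv2.imwrite("pics/s2.png",cv2.resize(s,None,fx=5,fy=5,interpolation=cv2.INTER_CUBIC));o=r.observe()
J=np.array([.5593,-.0371]);th=.2294;Rj=np.array([[np.cos(th),-np.sin(th)],[np.sin(th),np.cos(th)]])
print(((o["position"][:2]-J)@Rj*1000).round(1),o["ft_force"])
E
```

```text
[-75.9   0.4] [-2.32107101  0.06734358  1.17649611]
```

View pics/s2.png

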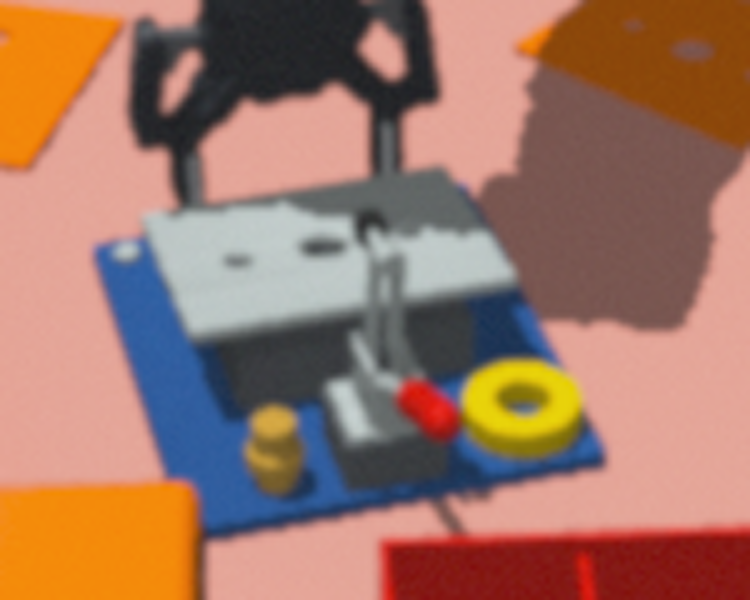

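The plate has advanced, with its holes now at (237,260) and (320,246), and the tool is at jig x = -76. About 5 mm remain.

{"name": "servo_tool", "arguments": {
  "steps": [-1, 0, 0, 0, 1, -1.5, 0, 0, 0, 1, -2, 0, 0, 0, 1, -2.5, 0, 0, 0, 1, -3, 0, 0, 0, 1, -3, 0, 0, 0, 1]
}}

```text
clock: 11.6
position: [0.488, -0.0533, 0.0304]
tcp_rot: [0.0, -0.112, 0.994, -0.0]
ft_force: [-0.0, -1.0, -0.9]
opening: 0.085
gripper_force: 0.0
```

{"name": "servo_tool", "arguments": {
  "steps": [-0.5, 0, 0, 0, 1, -1, 0, 0, 0, 1, -1.5, 0, 0, 0, 1, -2, 0, 0, 0, 1, -2, 0, 0, 0, 1, -2, 0, 0, 0, 1]
}}

```text
clock: 12.2
position: [0.4896, -0.0529, 0.0303]
tcp_rot: [-0.0, -0.112, 0.994, 0.0]
ft_force: [-0.5, 0.0, -0.3]
opening: 0.0857
gripper_force: 0.0
```

The contact force fell to zero, so the plate has probably dropped. I'll back off and look.

{"name": "servo_tool", "arguments": {
  "steps": [10, 0, 0, 0, 1, 30, 0, -5, 0, 1, 32, 0, -55, 0, 1, 32, 0, -105, 0, 1, 32, 0, -155, 0, 1, 32, 0, -205, 0, 1, 32, 0, -212, 0, 1, 32, 0, -212, 0, 1, 32, 0, -212, 0, 1]
}}

```text
clock: 13.1
position: [0.4573, -0.06, 0.241]
tcp_rot: [-0.001, -0.112, 0.994, 0.0]
ft_force: [0.2, 0.1, -0.4]
opening: 0.0854
gripper_force: 0.0
```

```bash
python3 m.py .045; python3 - <<'E'
from h import *
a=r.camera("wrist")["img"][200:400,220:400];b=r.camera("scene")["img"][200:310,240:390]
a=cv2.resize(a,(400,444),interpolation=cv2.INTER_CUBIC);b=cv2.resize(b,(400,293),interpolation=cv2.INTER_CUBIC)
o=np.zeros((444,800,3),np.uint8);o[:,:400]=a;o[:293,400:]=b;cv2.imwrite("pics/f.png",o)
E
```

```text
foot ((0.57356858253479, -0.03394676744937897), (0.21845437586307526, 0.18809126317501068), 13.160539627075195)
124.5 [280.3 314.3] jig mm [  0.8 -40.4]
354.5 [317.2 314.2] jig mm [ 0.8 -0.4]
124.5 [354.2 314.1] jig mm [ 0.9 39.6]
yaw rel -0.0018232454531425801 dist 0.07996885907004528 mid [ 0.8 -0.4]
tcp jig [-104.9    1. ] 0.24042675524434756 13.15
```

View pics/f.png

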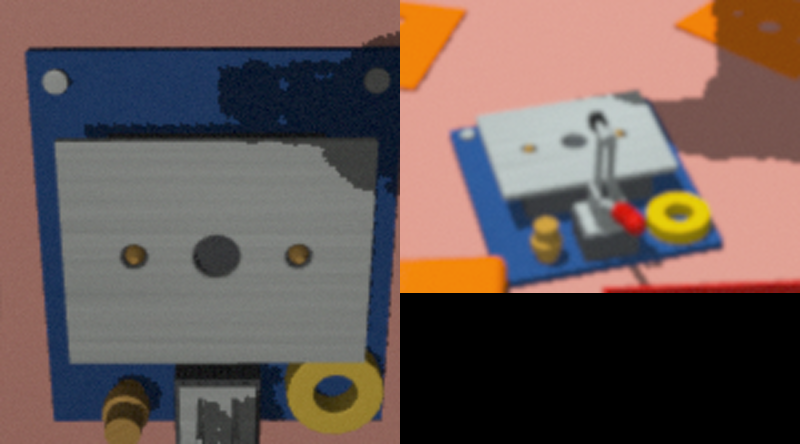

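The plate is seated. Both brass pins stand inside their holes, at (134,256) and (298,256) in the crop. The hole positions match the pins within about 1 mm, and the spacing is 80.0 mm at the seated height. The hand is clear, so I'll hand the job in.

```bash
python3 -c "
from station import r
print(r.sign_off())"
```

```text
the job is handed in; nothing more can be done
None
```

The plate dropped over both pins and lies flat on the bed, with its holes measured within about 1 mm of the pins. The hand is clear, no tool or fitting was touched, and the job was handed in at about 13 s (the sign-off returned no verdict).

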